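# Put the watch away and click its case shut

## Task

Put the gold-tone watch away: lay it gently on its side, as it lies now, inside the open dark-red case and let go of it; then close the lid and press down on its free edge until the spring catch clicks, so that the lid stays shut. Press slowly and only as hard as the catch needs, because the lid cracks at about 30 N, and leave the pot, the ring cone and the brush where they are.

Things in the scene. Friction and masses are not known exactly. Their poses are not given: they have to be found in the camera images.
- watch: gold-tone rigid bangle watch lying on its side, so that its band stands as a closed oval wall round an empty middle. Loose, about 0.09 kg; 65 mm over the dial along its x, 56 mm along its y, 28 mm tall. Band 4 mm thick; the small round dial sits on its +x side. Origin: middle of the oval, at its underside; z up. It can be gripped across its y (56 mm, flat sides).
- case: dark-red hard-shell watch case that stands fast and does not move: an open box 120 mm along its x, 180 mm along its y, 50 mm high to the rim, walls and floor 6 mm. Origin: centre of its underside; z up. The hinge is along the +x rim, the gold catch housing (44 mm wide, reaching 29 mm out from the wall and 46 mm up) is in the middle of the -x wall; -x roughly faces the robot.
- case_floor (a point): centre of the case's inner floor, 6 mm above its underside; the inner floor is 108 x 168 mm, 44 mm below the rim.
- lid (a joint): lid angle in rad: 0 level, rim on rim; grows as it opens (1.57 upright, at most 1.95, leaning back). Starts at 1.65 to 1.9. Stiff hinge (0.08 N m): the lid stays or sinks slowly. Not yet clicked, the lid rests on the catch at 0.12 to 0.22; clicked, it stays by itself somewhere from 0.005 to 0.1. Where differs each time and cannot be seen. Let go before the click, it springs back above 0.12.
- lid_hinge (a point): middle of the hinge line, at rim height (50 mm). Its axes turn with the lid: y along the hinge, -x from the hinge to the free edge, z out of the lid's outer face. The lid is a slab 129 x 188 mm, 14 mm thick (inner face in the hinge plane, outer face 14 mm above), about 0.15 kg. A rim at the front and sides reaches 13 mm below the inner face, a 22 mm wide gold tongue at the free edge 16 mm.
- lid_edge (a point): gold press strip on the lid's outer face, in the middle and 10 mm in from the free edge, 117 mm from the hinge line; axes as lid_hinge. Pressed down here the catch resists with a force that grows to 6 to 12 N over 10 to 14 mm of travel and then falls suddenly to almost nothing (the click). About 2 mm below lies a firm rubber stop, so press slowly, 15 mm/s or less.
- tray: smoked acrylic tray that does not move, 260 x 300 mm, floor 5 mm thick, rim 14 mm high. Origin: centre of its underside. Watch, pot and cone stand on its floor, in places that are shuffled.
- pot: bystander: blue and white ceramic pot with a shut hinged lid, 82 mm across, 76 mm high, loose. Origin: centre of its underside.
- cone: bystander: glass ring cone with a ring on it, foot 68 mm across, 80 mm high, loose. Origin: centre of its underside.
- brush: bystander: black paddle brush, 225 x 74 mm, 28 mm high, loose, bristles up, lying to the robot's right of the case. Origin: near its middle, on the underside; handle to -x.

How it is judged:
On the way, in this order (a step that is already met when the one before it is completed fails the run):
1. the watch lies on its side in the case, released, with the lid still open (x of watch in the frame of case between -0.06 and 0.06 m and y of watch in the frame of case between -0.09 and 0.09 m and z of watch in the frame of case between 0 and 0.03 m and contact force between watch and the fingers below 0.05 N and linear speed of watch below 0.02 m/s and value of joint lid above 1 rad), for 0.2 s.
2. the lid has clicked past its catch (value of joint lid below 0.112 rad and velocity of joint lid between -0.1 and 0.1 rad/s and contact force between lid and the arm below 0.05 N and contact force between lid and the fingers below 0.05 N), for 0.3 s.
At the end, for the whole second after the job is handed in: The lid stays shut by its catch (joint below 0.112 rad) with nothing touching it, the watch lies at rest inside the case (its origin less than 30 mm above the case's underside), and pot, cone and brush are within 30 mm of where they were (value of joint lid below 0.112 rad and x of watch in the frame of case between -0.06 and 0.06 m and y of watch in the frame of case between -0.09 and 0.09 m and z of watch in the frame of case between 0 and 0.03 m and linear speed of watch below 0.02 m/s and distance of each of pot, cone, brush from where it was at the start of the episode below 0.03 m).
It fails at once if the lid is pressed with more than 30 N (contact force between lid and the fingers above 30 N or contact force between lid and the arm above 30 N).
It fails at once if the watch is dropped or forced into the case (more than 25 N between them) (contact force between watch and case above 25 N).
It fails at once if pot, cone or brush pushed more than 30 mm or tipped over (distance of any of pot, cone, brush from where it was at the start of the episode above 0.03 m or angle between any of pot, cone, brush's own z axis and vertical above 0.5 rad).
It also fails if it takes over 64 s, if anything falls off the work surface, if the arm or the gripper's body presses on something with over 40 N, if the wrist force passes 120 N, or if a joint passes its speed limit or range.

## Robot

A 6-joint arm with a two-finger parallel gripper is mounted at the origin on the work surface. World frame = base frame: x ahead of the robot, y to its left, z up, the work surface at z = 0. Lengths are in m, angles in rad, forces in N, time in s.
With the tool pointing down it reaches from about 0.3 to 0.775 m from the base axis. Payload 14.6 kg.
Tool frame: the origin (TCP) lies midway between the tips of the shut fingers; the grasp point (between the pads) lies 19 mm behind it (grasp_offset is the distance from the TCP to the grasp point, in m); z points along the fingers, y is the line along which they close (so a half turn about z gives the same grasp; the last joint's range is limited). The gripper opens to 94 mm and grips with 3 to 60 N. Pads are 16 mm wide; open, the fingers measure 119 mm over their backs; the gripper's body (75 mm by 177 mm) begins 78 mm behind the grasp point.
Start: joints at [1.154, 0.3, 1.521, -0, 1.321, -0.067], TCP at [0.188, 0.517, 0.205] pointing down, gripper open.
Joint ranges: [-3.03, 3.03], [-0.79, 2.21], [0.23, 2.52], [-1.04, 4.18], [0, 3.07], [-2.55, 2.55]. Speed limits (rad/s): [2.22, 2.22, 2.57, 3.14, 3.14, 3.14].

## Interface

Orientations are given as [roll, pitch, yaw] about the fixed x, y, z axes, in that order (R = Rz(yaw) Ry(pitch) Rx(roll)).
In Python, from station import * gives the robot as it stands. The module is installed in compiled form; this text tells all that it offers.
- The arm moves only by the tool send_rows, never from a script. Its argument "rows" is a list of rows, each an object of numbers: "dx", "dy", "dz": the shift along the tool's x, y, z in mm; "roll": the turn about the tool's z in degrees; "jaw": the closure, from -1 (fully open) to 1 (shut). In form: [{"dx": .., "dy": .., "dz": .., "roll": .., "jaw": ..}, ...]. A call has 1 to 12 rows; each row shifts and turns the commanded pose from where the row before left it, along the tool's axes as they then stand; what a row does not reach is not made up. A row lasts 1/12 s, in which the tool goes at most 41.7 mm and 7.16 degrees, less where a joint would pass 70% of its speed; a pose out of reach is approached as far as the arm can. A call is refused whole if a number of a shift passes 41.7 or a number of a turn 7.16, either way. A call with a gripper value outside its range is refused whole. The fingers move at their own pace and stop on an object; "force" is the grip in N (left out, the last holds). Time passes only in rows, so rows that do not move let the fingers close. It gives the time, the measured TCP pose, the force, the opening and the grip force at its end, in the units of the state.
- get_obs(): the state, without advancing time (a new reading comes with each control period).
- camera(name): name is "scene" or "top"; returns a dict with "frame" (420x560x3 uint8, red, green, blue), "z_map" (420x560 float32, m along the optical axis (not along the pixel's ray), 0 where there is no reading), "camera_matrix" (3x3 intrinsics, pixels), "rvec" (rotation vector, rad) and "tvec" (3), from world to camera coordinates, as OpenCV has them. Camera axes: x right, y down, z forward; pixel columns grow to the right and rows downward; lengths in m; the calibration is good to about 2 mm. A picture is of the moment at which its call begins.
- hand_in(): hands the job in; it is judged then, once.
The state is a dict: "time_s": time; "qpos": joint angles; "joint_vel": joint speeds; "tau": joint torques, N m; "ee_pos": TCP position; "eef_rot": TCP orientation; "force": force on the tool from outside, world axes, zero at the start; "moment": the same for the moment, N m; "grip_width": finger opening in m; "grip_force": force on a finger pad.
Only numpy, scipy, OpenCV 4.12 (cv2) and the standard library are available. Lean on these libraries where they do the work, as an engineer would, in place of code of your own. Each camera call takes 0.05 s, during which the arm holds its last target. There are 200 camera calls.

## Working session

There is one attempt and no reset: what is moved stays moved. The work goes in short steps, Python scripts to look and compute and a tool call to move; the robot and the scene stay as the last step left them, time stands still between calls to the robot, and variables do not carry over. Pictures are saved under pics/ and viewed, at most 10 in all, crops included, and the job is handed in when it is done.

Besides the shell and the picture viewer there is one more tool, called as name(argument=value, ...), one argument or row to a line, values as JSON. send_rows: Moves the arm, as the interface text tells. Its arguments: {"type":"object","properties":{"rows":{"type":"array"},"force":{"type":"number"}},"required":["rows"]}

```bash
mkdir -p pics; cat > h.py <<'E'
from station import *
import numpy as np, cv2
def cam(n):
    c=camera(n); c['R']=cv2.Rodrigues(np.array(c['rvec'],float))[0]; c['t']=np.array(c['tvec'],float).ravel(); return c
def save(c,f): cv2.imwrite('pics/'+f,c['frame'][:,:,::-1])
def pts(c):
    K=np.array(c['camera_matrix']); z=c['z_map']; v,u=np.mgrid[:z.shape[0],:z.shape[1]]
    P=np.stack([(u-K[0,2])/K[0,0]*z,(v-K[1,2])/K[1,1]*z,z],-1)
    W=(P-c['t'])@c['R']; W[z<=0]=np.nan; return W
def ray(c,u,v,h):
    K=np.array(c['camera_matrix']); d=np.array([(u-K[0,2])/K[0,0],(v-K[1,2])/K[1,1],1])@c['R']; o=-c['R'].T@c['t']
    return o+d*(h-o[2])/d[2]
E
python3 - <<'E'
from h import *
o=get_obs(); print(o)
ims=[]
for n in('scene','top'):
    c=cam(n); np.savez(f'{n}0.npz',W=pts(c),**{k:np.array(v) for k,v in c.items()}); save(c,n+'0.png'); print(n,-c['R'].T@c['t'],c['R'][2])
E
```

```text
{'time_s': 0.0, 'qpos': array([ 1.15438404e+00,  3.00463020e-01,  1.52161113e+00, -1.24301420e-05,
        1.32070467e+00, -6.66078307e-02]), 'joint_vel': array([-0.00097409, -0.00057909,  0.00102631, -0.0008178 ,  0.00031898,
       -0.00036886]), 'tau': array([ 1.95112414e-03, -5.31812847e+01, -3.52731800e+01,  7.09411665e-02,
        2.43060436e-02, -8.87274109e-05]), 'ee_pos': array([0.18839028, 0.51643422, 0.20487806]), 'eef_rot': array([-3.14040832e+00, -6.69364130e-05,  2.79179125e+00]), 'force': array([ 0.36493372, -0.14220865,  0.31032262]), 'moment': array([-0.00707707, -0.03397734, -0.01785377]), 'grip_force': 0.0, 'grip_width': 0.09381989335051606}
scene [ 1.08888119 -0.4182832   0.90012863] [-0.54174418  0.33321445 -0.7716744 ]
top [ 0.27418351 -0.05422428  1.20706302] [ 0.22381117 -0.01323939 -0.9745426 ]
```

View pics/scene0.png

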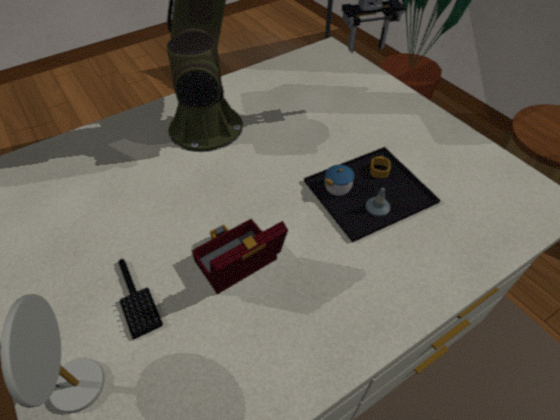

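View pics/top0.png

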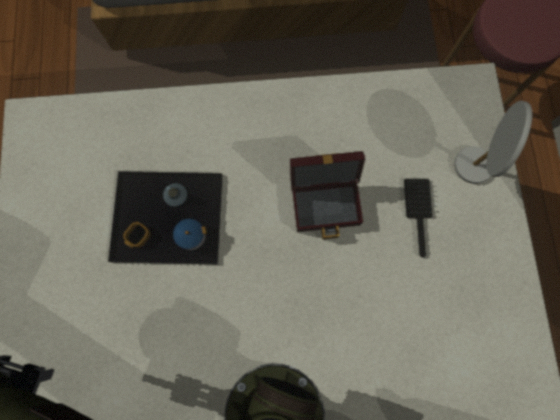

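The scene view shows the watch at about (380,167) and the case at (240,255). The top view has the watch at (137,235), beside the pot at (190,235), the cone at (175,194), the case at (328,207) with its catch at (330,231), and the brush at (418,215).

```bash
python3 - <<'E'
from h import *
for n,wb,cb in(('scene',(355,150,405,190),(180,215,300,300)),('top',(115,215,160,255),(280,145,375,245))):
    d=dict(np.load(n+'0.npz')); W=d['W']; f=d['frame']; hsv=cv2.cvtColor(f,cv2.COLOR_RGB2HSV)
    gold=cv2.inRange(hsv,(10,110,60),(30,255,255))>0
    red=((hsv[...,0]<8)|(hsv[...,0]>170))&(hsv[...,1]>120)&(hsv[...,2]>25)
    def box(m,b):
        k=np.zeros_like(m); k[b[1]:b[3],b[0]:b[2]]=1; return m&k
    g=box(gold,wb); P=W[g]; P=P[np.isfinite(P[:,2])]
    print(n,'watch',len(P),'z pct',np.percentile(P[:,2],[2,50,90,98]).round(3))
    top=P[P[:,2]>np.percentile(P[:,2],95)-0.008]
    r=cv2.minAreaRect((top[:,:2]*1000).astype(np.float32)); print(' watch top rect mm',r, 'n',len(top),top.min(0).round(3),top.max(0).round(3))
    v,u=np.nonzero(g); 
    k=np.uint8(g); cs=max(cv2.findContours(k,0,2)[0],key=cv2.contourArea)
    q=np.array([ray(d,*p[0],0.033)[:2] for p in cs]); print(' ray@33mm rect',cv2.minAreaRect((q*1000).astype(np.float32)))
    R=box(red,cb); P=W[R]; P=P[np.isfinite(P[:,2])]
    rim=P[(P[:,2]>0.042)&(P[:,2]<0.055)]; rr=cv2.minAreaRect((rim[:,:2]*1000).astype(np.float32)); print(' case rim',rr,'maxz',P[:,2].max().round(3),len(rim)); print(cv2.boxPoints(rr).round())
    G=box(gold,cb); P=W[G]; P=P[np.isfinite(P[:,2])]
    for a,b,l in((0.03,0.06,'catch'),(0.1,0.3,'tongue')):
        Q=P[(P[:,2]>a)&(P[:,2]<b)]; print(' ',l,len(Q),Q.mean(0).round(4) if len(Q) else '',Q.min(0).round(3),Q.max(0).round(3))
    L=W[cb[1]:cb[3],cb[0]:cb[2]].reshape(-1,3); L=L[np.isfinite(L[:,2])&(L[:,2]>0.075)]
    c0=L.mean(0);print(' lid pts',len(L),c0.round(3),'n',np.linalg.svd(L-c0)[2][2].round(3),L.min(0).round(3),L.max(0).round(3))
    b=(80,0,0)
    for nm,bb in (('pot',{'scene':(322,160,356,200),'top':(170,215,212,255)}),('cone',{'scene':(362,188,395,220),'top':(160,180,190,210)})):
        bb=bb[n];Q=W[bb[1]:bb[3],bb[0]:bb[2]].reshape(-1,3);Q=Q[Q[:,2]>0.03];print(' ',nm,np.median(Q,0).round(3),Q[:,2].max().round(3))
E
```

```text
scene watch 148 z pct [0.002 0.03  0.033 0.034]
 watch top rect mm ((496.1683349609375, 341.70513916015625), (54.47562789916992, 70.471435546875), 46.33055877685547) n 106 [0.467 0.307 0.025] [0.531 0.375 0.036]
 ray@33mm rect ((499.39080810546875, 339.8196716308594), (61.86919021606445, 73.41411590576172), 28.933380126953125)
 case rim ((542.225830078125, -191.20147705078125), (178.15333557128906, 138.44247436523438), 89.411865234375) maxz 0.178 289
[[ 472. -280.]
 [ 611. -281.]
 [ 612. -103.]
 [ 474. -101.]]
  catch 44 [ 0.4579 -0.1947  0.0427] [ 0.446 -0.213  0.031] [ 0.476 -0.169  0.049]
  tongue 166 [ 0.6255 -0.185   0.1733] [ 0.609 -0.212  0.155] [ 0.639 -0.154  0.182]
 lid pts 2100 [ 0.625 -0.194  0.147] n [ 0.997  0.015 -0.072] [ 0.594 -0.281  0.075] [ 0.639 -0.092  0.182]
  pot [0.495 0.178 0.064] 0.081
  cone [0.611 0.229 0.051] 0.083
top watch 152 z pct [0.002 0.03  0.034 0.035]
 watch top rect mm ((495.5341796875, 343.20172119140625), (55.15032196044922, 65.1395263671875), 50.27581024169922) n 119 [0.465 0.309 0.027] [0.531 0.374 0.037]
 ray@33mm rect ((495.4889221191406, 343.8408203125), (56.67537307739258, 67.35697937011719), 43.24192810058594)
 case rim ((499.90020751953125, -211.3251953125), (117.24694061279297, 157.06362915039062), 50.50857162475586) maxz 0.179 24
[[ 402. -207.]
 [ 523. -307.]
 [ 598. -216.]
 [ 477. -116.]]
  catch 61 [ 0.4542 -0.1877  0.0425] [ 0.445 -0.211  0.03 ] [ 0.474 -0.169  0.048]
  tongue 88 [ 0.6211 -0.1849  0.1765] [ 0.609 -0.199  0.167] [ 0.634 -0.173  0.184]
 lid pts 1886 [ 0.612 -0.186  0.138] n [-0.962 -0.025  0.27 ] [ 0.586 -0.281  0.075] [ 0.639 -0.092  0.184]
  pot [0.479 0.187 0.067] 0.083
  cone [0.601 0.231 0.053] 0.088
```

send_rows(
  rows=[
    {"roll": 5.5,"jaw": -1},
    {"roll": 5.5,"jaw": -1},
    {"roll": 5.5,"jaw": -1},
    {"roll": 5.5,"jaw": -1},
    {"dx": -34,"dy": 8,"dz": 5,"jaw": -1},
    {"dx": -34,"dy": 8,"dz": 5,"jaw": -1},
    {"dx": -34,"dy": 8,"dz": 5,"jaw": -1},
    {"dx": -34,"dy": 8,"dz": 5,"jaw": -1},
    {"dx": -34,"dy": 8,"dz": 5,"jaw": -1},
    {"dx": -34,"dy": 8,"dz": 5,"jaw": -1},
    {"dx": -34,"dy": 8,"dz": 5,"jaw": -1},
    {"dx": -34,"dy": 8,"dz": 5,"jaw": -1},
  ],
  force=12,
)

```text
invalid input at $.rows[0]: expected keys dx, dy, dz, roll, jaw
```

```bash
cat >> h.py <<'E'
from scipy.spatial.transform import Rotation as Ro
def go(x,y,z,yaw=None):
    o=get_obs(); R=Ro.from_euler('xyz',o['eef_rot']).as_matrix(); yw=np.degrees(o['eef_rot'][2])
    print('t',round(o['time_s'],2),'pos',o['ee_pos'].round(4),'rpy',np.degrees(o['eef_rot']).round(2),'F',o['force'].round(1),'w',round(o['grip_width'],4),'g',round(o['grip_force'],1),'q',o['qpos'].round(2))
    if yaw is not None:
        print('roll',round((yw-yaw+180)%360-180,2)); R=Ro.from_euler('xyz',[180,0,yaw],degrees=True).as_matrix()
    print('d mm',((np.array([x,y,z])-o['ee_pos'])@R*1000).round(1))
E
python3 -c "
from h import *
go(.4955,.343,.009,138)"
```

```text
t 0.1 pos [0.1884 0.5165 0.2049] rpy [-179.94   -0.    159.96] F [-0.1 -0.2 -0.2] w 0.0939 g 0.0 q [ 1.15  0.3   1.52 -0.    1.32 -0.07]
roll 21.96
d mm [-344.3   76.6  195.9]
```

All keys are needed in every row.

send_rows(
  rows=[
    {"dx": 0,"dy": 0,"dz": 0,"roll": 5.5,"jaw": -1},
    {"dx": 0,"dy": 0,"dz": 0,"roll": 5.5,"jaw": -1},
    {"dx": 0,"dy": 0,"dz": 0,"roll": 5.5,"jaw": -1},
    {"dx": 0,"dy": 0,"dz": 0,"roll": 5.5,"jaw": -1},
    {"dx": -34,"dy": 8,"dz": 5,"roll": 0,"jaw": -1},
    {"dx": -34,"dy": 8,"dz": 5,"roll": 0,"jaw": -1},
    {"dx": -34,"dy": 8,"dz": 5,"roll": 0,"jaw": -1},
    {"dx": -34,"dy": 8,"dz": 5,"roll": 0,"jaw": -1},
    {"dx": -34,"dy": 8,"dz": 5,"roll": 0,"jaw": -1},
    {"dx": -34,"dy": 8,"dz": 5,"roll": 0,"jaw": -1},
    {"dx": -34,"dy": 8,"dz": 5,"roll": 0,"jaw": -1},
    {"dx": -34,"dy": 8,"dz": 5,"roll": 0,"jaw": -1},
  ],
  force=12,
)

```text
time_s: 1.1
ee_pos: [0.4346, 0.3809, 0.165]
eef_rot: [-3.141, -0.0, 2.408]
force: [0.3, 1.0, -0.5]
grip_width: 0.0939
grip_force: 0.0
```

```bash
python3 -c "
from h import *
go(.4955,.343,.009,138)"
```

```text
t 1.1 pos [0.4346 0.3809 0.165 ] rpy [-179.97   -0.    137.96] F [ 0.3  1.  -0.5] w 0.0939 g 0.0 q [ 0.66  0.4   1.49 -0.    1.26 -0.18]
roll -0.04
d mm [-70.6  12.6 156. ]
```

send_rows(
  rows=[
    {"dx": -24,"dy": 4,"dz": 0,"roll": 0,"jaw": -1},
    {"dx": -24,"dy": 4,"dz": 0,"roll": 0,"jaw": -1},
    {"dx": -22,"dy": 4,"dz": 0,"roll": 0,"jaw": -1},
    {"dx": 0,"dy": 0,"dz": 20,"roll": 0,"jaw": -1},
    {"dx": 0,"dy": 0,"dz": 25,"roll": 0,"jaw": -1},
    {"dx": 0,"dy": 0,"dz": 25,"roll": 0,"jaw": -1},
    {"dx": 0,"dy": 0,"dz": 20,"roll": 0,"jaw": -1},
    {"dx": 0,"dy": 0,"dz": 10,"roll": 0,"jaw": -1},
    {"dx": 0,"dy": 0,"dz": 0,"roll": 0,"jaw": -1},
  ],
)

```text
time_s: 1.85
ee_pos: [0.4924, 0.3435, 0.0631]
eef_rot: [-3.138, -0.001, 2.408]
force: [0.9, 0.1, 0.1]
grip_width: 0.094
grip_force: 0.0
```

```bash
python3 - <<'E'
from h import *
go(.4955,.343,.009,138)
c=cam('scene'); cv2.imwrite('pics/pre.png',cv2.resize(c['frame'][110:230,300:460,::-1],None,fx=4,fy=4))
E
```

```text
t 1.85 pos [0.4924 0.3435 0.0631] rpy [-1.7978e+02 -7.0000e-02  1.3796e+02] F [0.9 0.1 0.1] w 0.094 g 0.0 q [ 0.55  0.56  1.5  -0.    1.08 -0.29]
roll -0.04
d mm [-2.7  1.8 54.1]
```

View pics/pre.png

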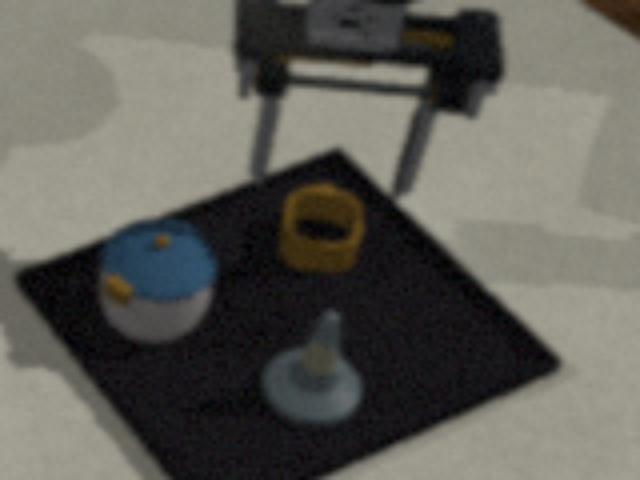

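The open fingers (tips at crop (260,170) and (405,190)) straddle the watch at (320,230), with the pot and cone clear of them. Going down and gripping.

send_rows(
  rows=[
    {"dx": -2.5,"dy": 2,"dz": 14,"roll": 0,"jaw": -1},
    {"dx": 0,"dy": 0,"dz": 15,"roll": 0,"jaw": -1},
    {"dx": 0,"dy": 0,"dz": 13,"roll": 0,"jaw": -1},
    {"dx": 0,"dy": 0,"dz": 8,"roll": 0,"jaw": -1},
    {"dx": 0,"dy": 0,"dz": 4,"roll": 0,"jaw": -1},
    {"dx": 0,"dy": 0,"dz": 0,"roll": 0,"jaw": 0.2},
    {"dx": 0,"dy": 0,"dz": 0,"roll": 0,"jaw": 0.3},
    {"dx": 0,"dy": 0,"dz": 0,"roll": 0,"jaw": 0.5},
    {"dx": 0,"dy": 0,"dz": 0,"roll": 0,"jaw": 1},
    {"dx": 0,"dy": 0,"dz": 0,"roll": 0,"jaw": 1},
    {"dx": 0,"dy": 0,"dz": 0,"roll": 0,"jaw": 1},
    {"dx": 0,"dy": 0,"dz": 0,"roll": 0,"jaw": 1},
  ],
  force=12,
)

```text
time_s: 2.9
ee_pos: [0.4967, 0.344, 0.0118]
eef_rot: [3.141, 0.0, 2.408]
force: [-0.6, -1.2, 2.1]
grip_width: 0.0547
grip_force: 12.0
```

send_rows(
  rows=[
    {"dx": 0,"dy": 0,"dz": -8,"roll": 0,"jaw": 1},
    {"dx": 0,"dy": 0,"dz": -18,"roll": 0,"jaw": 1},
    {"dx": 0,"dy": 0,"dz": -26,"roll": 0,"jaw": 1},
    {"dx": 0,"dy": 0,"dz": -30,"roll": 0,"jaw": 1},
    {"dx": 0,"dy": 0,"dz": -30,"roll": 0,"jaw": 1},
    {"dx": 0,"dy": 0,"dz": -26,"roll": -4,"jaw": 1},
    {"dx": 0,"dy": 0,"dz": -12,"roll": -6,"jaw": 1},
    {"dx": 0,"dy": 0,"dz": 0,"roll": -7,"jaw": 1},
    {"dx": 0,"dy": 0,"dz": 0,"roll": -7,"jaw": 1},
    {"dx": 0,"dy": 0,"dz": 0,"roll": -7,"jaw": 1},
    {"dx": 0,"dy": 0,"dz": 0,"roll": -7,"jaw": 1},
    {"dx": 0,"dy": 0,"dz": 0,"roll": -4,"jaw": 1},
  ],
)

```text
time_s: 3.9
ee_pos: [0.4965, 0.3438, 0.162]
eef_rot: [3.142, 0.0, -3.135]
force: [0.5, 0.1, -0.8]
grip_width: 0.0553
grip_force: 12.0
```

```bash
python3 -c "
from h import *
go(.525,-.19,.16,180)"
```

```text
t 3.9 pos [0.4965 0.3438 0.162 ] rpy [ 1.7999e+02  1.0000e-02 -1.7965e+02] F [ 0.5  0.1 -0.8] w 0.0553 g 12.0 q [ 0.55  0.46  1.41 -0.    1.27 -1.03]
roll 0.35
d mm [ -28.5 -533.8    2. ]
```

send_rows(
  rows=[
    {"dx": -2,"dy": -15,"dz": 0,"roll": 0.3,"jaw": 1},
    {"dx": -2,"dy": -28,"dz": 0,"roll": 0,"jaw": 1},
    {"dx": -2,"dy": -36,"dz": 0,"roll": 0,"jaw": 1},
    {"dx": -2,"dy": -36,"dz": 0,"roll": 0,"jaw": 1},
    {"dx": -2,"dy": -36,"dz": 0,"roll": 0,"jaw": 1},
    {"dx": -2,"dy": -36,"dz": 0,"roll": 0,"jaw": 1},
    {"dx": -2,"dy": -36,"dz": 0,"roll": 0,"jaw": 1},
    {"dx": -2,"dy": -36,"dz": 0,"roll": 0,"jaw": 1},
    {"dx": -2,"dy": -36,"dz": 0,"roll": 0,"jaw": 1},
    {"dx": -2,"dy": -36,"dz": 0,"roll": 0,"jaw": 1},
    {"dx": -2,"dy": -36,"dz": 0,"roll": 0,"jaw": 1},
    {"dx": -2,"dy": -36,"dz": 0,"roll": 0,"jaw": 1},
  ],
)

```text
time_s: 4.9
ee_pos: [0.5175, -0.0616, 0.162]
eef_rot: [-3.141, 0.0, 3.133]
force: [1.6, 0.3, -0.7]
grip_width: 0.0557
grip_force: 12.0
```

send_rows(
  rows=[
    {"dx": -1,"dy": -36,"dz": 0,"roll": 0,"jaw": 1},
    {"dx": -1,"dy": -36,"dz": 0,"roll": 0,"jaw": 1},
    {"dx": -1,"dy": -30,"dz": 0,"roll": 0,"jaw": 1},
    {"dx": -1,"dy": -20,"dz": 0,"roll": 0,"jaw": 1},
    {"dx": -1,"dy": -8,"dz": 0,"roll": 0,"jaw": 1},
    {"dx": 0,"dy": 0,"dz": 0,"roll": 0,"jaw": 1},
    {"dx": 0,"dy": 0,"dz": 0,"roll": 0,"jaw": 1},
  ],
)

```text
time_s: 5.48
ee_pos: [0.5222, -0.1889, 0.1615]
eef_rot: [3.141, -0.0, 3.134]
force: [-0.6, -0.1, -0.3]
grip_width: 0.0553
grip_force: 12.0
```

```bash
python3 -c "
from h import *
go(.525,-.19,.0138,180)
c=cam('scene'); save(c,'s1.png')
c=cam('top'); cv2.imwrite('pics/t1.png',cv2.resize(c['frame'][120:270,240:420,::-1],None,fx=4,fy=4)) "
```

```text
t 5.48 pos [ 0.5222 -0.1889  0.1615] rpy [ 1.7999e+02 -1.0000e-02  1.7957e+02] F [-0.6 -0.1 -0.3] w 0.0553 g 12.0 q [-0.41  0.35  1.56  0.    1.23 -1.98]
roll -0.43
d mm [ -2.8  -1.1 147.7]
```

View pics/s1.png

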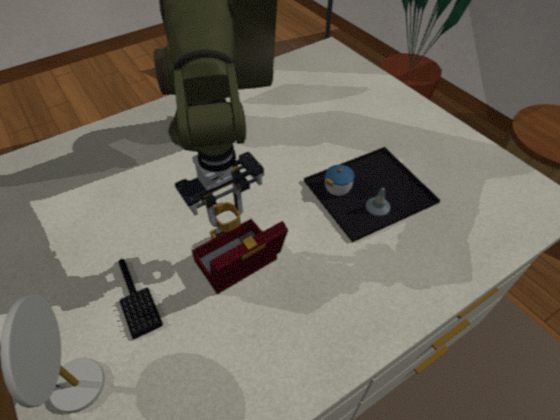

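The watch hangs in the gripper just above the open case, at (228,212), with the lid leaning back and clear. Lowering it.

send_rows(
  rows=[
    {"dx": -2,"dy": -1,"dz": 12,"roll": 0,"jaw": 1},
    {"dx": 0,"dy": 0,"dz": 20,"roll": 0,"jaw": 1},
    {"dx": 0,"dy": 0,"dz": 22,"roll": 0,"jaw": 1},
    {"dx": 0,"dy": 0,"dz": 22,"roll": 0,"jaw": 1},
    {"dx": 0,"dy": 0,"dz": 20,"roll": 0,"jaw": 1},
    {"dx": 0,"dy": 0,"dz": 16,"roll": 0,"jaw": 1},
    {"dx": 0,"dy": 0,"dz": 12,"roll": 0,"jaw": 1},
    {"dx": 0,"dy": 0,"dz": 8,"roll": 0,"jaw": 1},
    {"dx": 0,"dy": 0,"dz": 6,"roll": 0,"jaw": 1},
    {"dx": 0,"dy": 0,"dz": 3,"roll": 0,"jaw": 1},
    {"dx": 0,"dy": 0,"dz": 1,"roll": 0,"jaw": 1},
    {"dx": 0,"dy": 0,"dz": 0,"roll": 0,"jaw": 1},
  ],
)

```text
time_s: 6.58
ee_pos: [0.5247, -0.1903, 0.0198]
eef_rot: [-3.141, 0.001, 3.136]
force: [-0.3, 0.9, -0.7]
grip_width: 0.0555
grip_force: 12.0
```

send_rows(
  rows=[
    {"dx": 0,"dy": 0,"dz": 2,"roll": 0,"jaw": 1},
    {"dx": 0,"dy": 0,"dz": 2,"roll": 0,"jaw": 1},
    {"dx": 0,"dy": 0,"dz": 1,"roll": 0,"jaw": 1},
    {"dx": 0,"dy": 0,"dz": 0,"roll": 0,"jaw": 1},
    {"dx": 0,"dy": 0,"dz": 0,"roll": 0,"jaw": 1},
  ],
)

```text
time_s: 7.0
ee_pos: [0.5245, -0.1903, 0.0145]
eef_rot: [-3.142, 0.0, 3.136]
force: [-0.5, 0.2, -1.6]
grip_width: 0.0555
grip_force: 12.0
```

send_rows(
  rows=[
    {"dx": 0,"dy": 0,"dz": 1,"roll": 0,"jaw": 1},
    {"dx": 0,"dy": 0,"dz": 0.5,"roll": 0,"jaw": 1},
    {"dx": 0,"dy": 0,"dz": 0,"roll": 0,"jaw": 1},
    {"dx": 0,"dy": 0,"dz": 0,"roll": 0,"jaw": -0.3},
    {"dx": 0,"dy": 0,"dz": 0,"roll": 0,"jaw": -0.6},
    {"dx": 0,"dy": 0,"dz": 0,"roll": 0,"jaw": -0.6},
    {"dx": 0,"dy": 0,"dz": 0,"roll": 0,"jaw": -0.6},
    {"dx": 0,"dy": 0,"dz": 0,"roll": 0,"jaw": -0.6},
    {"dx": 0,"dy": 0,"dz": 0,"roll": 0,"jaw": -0.6},
    {"dx": 0,"dy": 0,"dz": 0,"roll": 0,"jaw": -0.6},
  ],
)

```text
time_s: 7.83
ee_pos: [0.5245, -0.1903, 0.013]
eef_rot: [-3.142, 0.0, 3.136]
force: [-0.1, 0.4, 0.1]
grip_width: 0.0751
grip_force: 0.0
```

send_rows(
  rows=[
    {"dx": 0,"dy": 0,"dz": -6,"roll": 0,"jaw": -0.6},
    {"dx": 0,"dy": 0,"dz": -12,"roll": 0,"jaw": -0.6},
    {"dx": 0,"dy": 0,"dz": -22,"roll": 0,"jaw": -0.6},
    {"dx": 0,"dy": 0,"dz": -28,"roll": 0,"jaw": -0.6},
    {"dx": 0,"dy": 0,"dz": -32,"roll": 0,"jaw": -0.6},
    {"dx": 0,"dy": 0,"dz": -32,"roll": 0,"jaw": 1},
    {"dx": 0,"dy": 0,"dz": -30,"roll": 0,"jaw": 1},
    {"dx": 0,"dy": 0,"dz": -26,"roll": 0,"jaw": 1},
    {"dx": 0,"dy": 0,"dz": -16,"roll": 0,"jaw": 1},
    {"dx": 0,"dy": 0,"dz": -6,"roll": 0,"jaw": 1},
    {"dx": 0,"dy": 0,"dz": 0,"roll": 0,"jaw": 1},
  ],
  force=5,
)

```text
time_s: 8.75
ee_pos: [0.5248, -0.1904, 0.2249]
eef_rot: [-3.14, 0.003, 3.136]
force: [0.5, 1.4, -0.4]
grip_width: 0.0387
grip_force: 0.0
```

```bash
python3 - <<'E'
from h import *
go(.67,-.19,.22,180)
ims=[]
for n,b in(('scene',(180,190,310,300)),('top',(270,145,400,255))):
    c=cam(n); W=pts(c); hsv=cv2.cvtColor(c['frame'],cv2.COLOR_RGB2HSV)
    s=np.s_[b[1]:b[3],b[0]:b[2]]; ims.append(cv2.resize(c['frame'][s][:,:,::-1],None,fx=3,fy=3))
    X=W[s].reshape(-1,3); H=hsv[s].reshape(-1,3)
    ok=np.isfinite(X[:,2]); X=X[ok];H=H[ok]
    red=((H[:,0]<8)|(H[:,0]>170))&(H[:,1]>120)
    g=(H[:,0]>=10)&(H[:,0]<30)&(H[:,1]>110)&(H[:,2]>50)
    L=X[red&(X[:,2]>.055)]; print(n,'lid',L.min(0).round(3),L.max(0).round(3))
    Q=X[g&(X[:,0]>.482)&(X[:,0]<.59)&(X[:,2]<.06)]; print('watch',len(Q),Q.min(0).round(3),Q.max(0).round(3)) if len(Q) else 0
    for z in (.08,.11,.14,.165):
        q=L[abs(L[:,2]-z)<.01]; print(z,np.percentile(q[:,0],[2,50,98]).round(3)) if len(q) else 0
cv2.imwrite('pics/c.png',np.hstack(ims))
E
```

```text
t 8.75 pos [ 0.5248 -0.1904  0.2249] rpy [-1.7993e+02  1.6000e-01  1.7966e+02] F [ 0.5  1.4 -0.4] w 0.0387 g 0.0 q [-0.41  0.3   1.47 -0.    1.36 -1.98]
roll -0.34
d mm [-145.2    0.4    4.9]
scene lid [ 0.589 -0.281  0.055] [ 0.64  -0.094  0.177]
watch 153 [ 0.482 -0.22   0.003] [ 0.518 -0.116  0.037]
0.08 [0.599 0.616 0.62 ]
0.11 [0.606 0.623 0.627]
0.14 [0.622 0.63  0.635]
0.165 [0.613 0.628 0.638]
top lid [ 0.614 -0.152  0.17 ] [ 0.629 -0.099  0.175]
0.165 [0.615 0.625 0.629]
```

View pics/c.png

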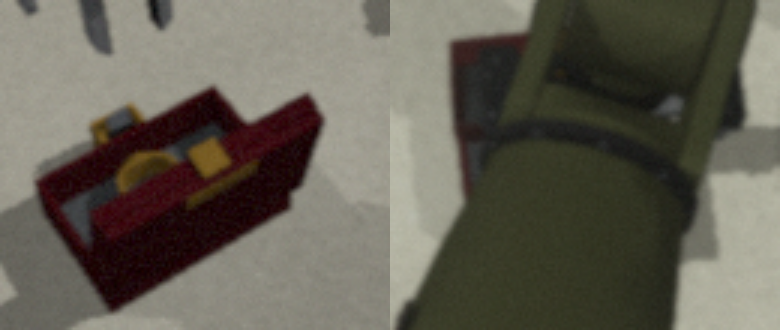

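The watch lies inside the case (crop (145,170)), the fingers are well clear of it, and the lid leans back at about 1.8 rad. Next, over and behind the lid.

send_rows(
  rows=[
    {"dx": -14,"dy": 0,"dz": 0,"roll": 0,"jaw": 1},
    {"dx": -26,"dy": 0,"dz": 0,"roll": 0,"jaw": 1},
    {"dx": -34,"dy": 0,"dz": 0,"roll": 0,"jaw": 1},
    {"dx": -34,"dy": 0,"dz": 0,"roll": 0,"jaw": 1},
    {"dx": -28,"dy": 0,"dz": 0,"roll": 0,"jaw": 1},
    {"dx": -16,"dy": 0,"dz": 0,"roll": 0,"jaw": 1},
    {"dx": -4,"dy": 0,"dz": 0,"roll": 0,"jaw": 1},
    {"dx": 0,"dy": 0,"dz": 20,"roll": 0,"jaw": 1},
    {"dx": 0,"dy": 0,"dz": 25,"roll": 0,"jaw": 1},
    {"dx": 0,"dy": 0,"dz": 20,"roll": 0,"jaw": 1},
    {"dx": 0,"dy": 0,"dz": 10,"roll": 0,"jaw": 1},
    {"dx": 0,"dy": 0,"dz": 0,"roll": 0,"jaw": 1},
  ],
)

```text
time_s: 9.85
ee_pos: [0.6789, -0.191, 0.1448]
eef_rot: [3.14, -0.005, 3.135]
force: [-0.6, -0.1, -0.6]
grip_width: 0.0006
grip_force: 0.0
```

```bash
python3 - <<'E'
from h import *
go(.64,-.19,.15)
h=np.array([.597,.05])
for th in (1.6,1.4,1.2,1.0,.8,.6,.45,.35,.25):
    p=h+.1*np.array([-np.cos(th),np.sin(th)])+.014*np.array([np.sin(th),np.cos(th)])
    print(th,(p+[.008,0]).round(3))
E
```

```text
t 9.85 pos [ 0.6789 -0.191   0.1448] rpy [179.91  -0.28 179.64] F [-0.6 -0.1 -0.6] w 0.0006 g 0.0 q [-0.33  0.71  1.06 -0.    1.38 -1.89]
d mm [38.9  0.7 -5. ]
1.6 [0.622 0.15 ]
1.4 [0.602 0.151]
1.2 [0.582 0.148]
1.0 [0.563 0.142]
0.8 [0.545 0.131]
0.6 [0.53  0.118]
0.45 [0.521 0.106]
0.35 [0.516 0.097]
0.25 [0.512 0.088]
```

send_rows(
  rows=[
    {"dx": 6,"dy": 0,"dz": 0,"roll": 0,"jaw": 1},
    {"dx": 8,"dy": 0,"dz": 0,"roll": 0,"jaw": 1},
    {"dx": 8,"dy": 0,"dz": 0,"roll": 0,"jaw": 1},
    {"dx": 7,"dy": 0,"dz": -1,"roll": 0,"jaw": 1},
    {"dx": 7,"dy": 0,"dz": -1,"roll": 0,"jaw": 1},
    {"dx": 7,"dy": 0,"dz": -1,"roll": 0,"jaw": 1},
    {"dx": 7,"dy": 0,"dz": -1,"roll": 0,"jaw": 1},
    {"dx": 7,"dy": 0,"dz": -1,"roll": 0,"jaw": 1},
    {"dx": 7,"dy": 0,"dz": -1,"roll": 0,"jaw": 1},
    {"dx": 7,"dy": 0,"dz": 0,"roll": 0,"jaw": 1},
    {"dx": 7,"dy": 0,"dz": 0,"roll": 0,"jaw": 1},
    {"dx": 5,"dy": 0,"dz": 0,"roll": 0,"jaw": 1},
  ],
)

```text
time_s: 10.85
ee_pos: [0.5966, -0.1908, 0.1539]
eef_rot: [-3.142, -0.0, 3.135]
force: [0.9, -1.0, 0.1]
grip_width: 0.0006
grip_force: 0.4
```

send_rows(
  rows=[
    {"dx": 7,"dy": 0,"dz": 2,"roll": 0,"jaw": 1},
    {"dx": 7,"dy": 0,"dz": 3,"roll": 0,"jaw": 1},
    {"dx": 7,"dy": 0,"dz": 2,"roll": 0,"jaw": 1},
    {"dx": 7,"dy": 0,"dz": 2,"roll": 0,"jaw": 1},
    {"dx": 6,"dy": 0,"dz": 3,"roll": 0,"jaw": 1},
    {"dx": 6,"dy": 0,"dz": 3,"roll": 0,"jaw": 1},
    {"dx": 6,"dy": 0,"dz": 4,"roll": 0,"jaw": 1},
    {"dx": 5,"dy": 0,"dz": 4,"roll": 0,"jaw": 1},
    {"dx": 5,"dy": 0,"dz": 4,"roll": 0,"jaw": 1},
    {"dx": 4,"dy": 0,"dz": 4,"roll": 0,"jaw": 1},
    {"dx": 4,"dy": 0,"dz": 4,"roll": 0,"jaw": 1},
    {"dx": 0,"dy": 0,"dz": 0,"roll": 0,"jaw": 1},
  ],
)

```text
time_s: 11.85
ee_pos: [0.5325, -0.1902, 0.118]
eef_rot: [3.141, -0.001, 3.135]
force: [-0.1, -0.3, -0.3]
grip_width: 0.0004
grip_force: 0.0
```

```bash
python3 - <<'E'
from h import *
go(.516,-.19,.097)
c=cam('scene'); cv2.imwrite('pics/l.png',cv2.resize(c['frame'][180:310,160:320,::-1],None,fx=4,fy=4))
W=pts(c)[180:310,160:320].reshape(-1,3); hsv=cv2.cvtColor(c['frame'],cv2.COLOR_RGB2HSV)[180:310,160:320].reshape(-1,3)
r=((hsv[:,0]<8)|(hsv[:,0]>170))&(hsv[:,1]>120)&(W[:,2]>.07)&(W[:,0]>.5); L=W[r]
L=L[abs(L[:,1]+.19)>.04]; k=np.polyfit(L[:,0],L[:,2],1); print('lid slope th',np.arctan(-k[0]),len(L),L.min(0),L.max(0))
E
```

```text
t 11.85 pos [ 0.5325 -0.1902  0.118 ] rpy [ 1.7997e+02 -8.0000e-02  1.7965e+02] F [-0.1 -0.3 -0.3] w 0.0004 g 0.0 q [-0.41  0.42  1.57 -0.    1.15 -1.97]
d mm [16.5  0.1 21. ]
lid slope th 0.6097667847820647 1889 [ 0.50023903 -0.28333699  0.07000823] [ 0.59551723 -0.09575051  0.25715557]
```

View pics/l.png

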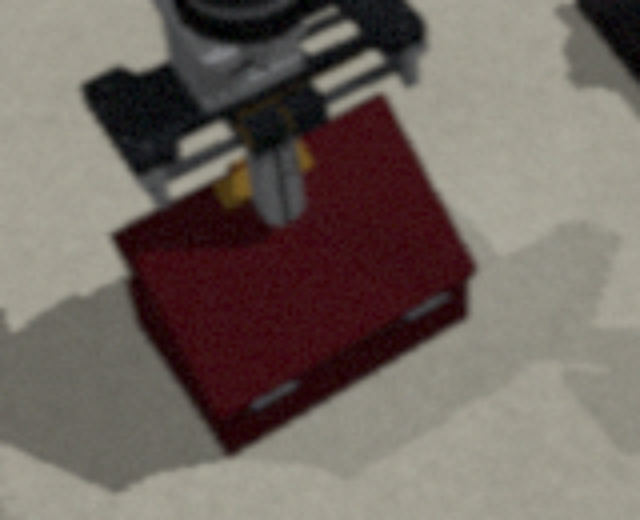

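The lid is half shut at about 0.6 rad, with the fingertips at crop (280,215) and the gold press strip just in front of them. Moving onto the strip and then down.

send_rows(
  rows=[
    {"dx": 0,"dy": 0,"dz": -10,"roll": 0,"jaw": 1},
    {"dx": 5,"dy": 0,"dz": -10,"roll": 0,"jaw": 1},
    {"dx": 12,"dy": 0,"dz": 0,"roll": 0,"jaw": 1},
    {"dx": 11,"dy": 0,"dz": 0,"roll": 0,"jaw": 1},
    {"dx": 3,"dy": 0,"dz": 4,"roll": 0,"jaw": 1},
    {"dx": 3,"dy": 0,"dz": 4,"roll": 0,"jaw": 1},
    {"dx": 3,"dy": 0,"dz": 4,"roll": 0,"jaw": 1},
    {"dx": 3,"dy": 0,"dz": 4,"roll": 0,"jaw": 1},
    {"dx": 2,"dy": 0,"dz": 4,"roll": 0,"jaw": 1},
    {"dx": 2,"dy": 0,"dz": 4,"roll": 0,"jaw": 1},
    {"dx": 2,"dy": 0,"dz": 4,"roll": 0,"jaw": 1},
    {"dx": 0,"dy": 0,"dz": 0,"roll": 0,"jaw": 1},
  ],
)

```text
time_s: 12.9
ee_pos: [0.4869, -0.1899, 0.1099]
eef_rot: [3.141, -0.001, 3.136]
force: [-0.6, -0.9, 0.3]
grip_width: 0.0005
grip_force: 0.0
```

send_rows(
  rows=[
    {"dx": 1,"dy": 0,"dz": 2,"roll": 0,"jaw": 1},
    {"dx": 1,"dy": 0,"dz": 2,"roll": 0,"jaw": 1},
    {"dx": 0,"dy": 0,"dz": 2,"roll": 0,"jaw": 1},
    {"dx": 1,"dy": 0,"dz": 2,"roll": 0,"jaw": 1},
    {"dx": 0,"dy": 0,"dz": 2,"roll": 0,"jaw": 1},
    {"dx": 1,"dy": 0,"dz": 2,"roll": 0,"jaw": 1},
    {"dx": 0,"dy": 0,"dz": 1,"roll": 0,"jaw": 1},
    {"dx": 0,"dy": 0,"dz": 1,"roll": 0,"jaw": 1},
    {"dx": 0,"dy": 0,"dz": 1,"roll": 0,"jaw": 1},
    {"dx": 0,"dy": 0,"dz": 1,"roll": 0,"jaw": 1},
    {"dx": 0,"dy": 0,"dz": 1,"roll": 0,"jaw": 1},
    {"dx": 0,"dy": 0,"dz": 0,"roll": 0,"jaw": 1},
  ],
)

```text
time_s: 13.9
ee_pos: [0.4834, -0.19, 0.0938]
eef_rot: [3.142, -0.0, 3.136]
force: [-0.1, 0.7, 0.3]
grip_width: 0.0006
grip_force: 0.0
```

send_rows(
  rows=[
    {"dx": 0,"dy": 0,"dz": 1,"roll": 0,"jaw": 1},
    {"dx": 0,"dy": 0,"dz": 1,"roll": 0,"jaw": 1},
    {"dx": 0,"dy": 0,"dz": 1,"roll": 0,"jaw": 1},
    {"dx": 0,"dy": 0,"dz": 1,"roll": 0,"jaw": 1},
    {"dx": 0,"dy": 0,"dz": 1,"roll": 0,"jaw": 1},
    {"dx": 0,"dy": 0,"dz": 1,"roll": 0,"jaw": 1},
    {"dx": 0,"dy": 0,"dz": 1,"roll": 0,"jaw": 1},
    {"dx": 0,"dy": 0,"dz": 0,"roll": 0,"jaw": 1},
  ],
)

```text
time_s: 14.57
ee_pos: [0.4834, -0.19, 0.0867]
eef_rot: [3.141, -0.0, 3.136]
force: [-0.3, 0.2, -1.6]
grip_width: 0.0005
grip_force: 0.0
```

send_rows(
  rows=[
    {"dx": 0,"dy": 0,"dz": 0.8,"roll": 0,"jaw": 1},
    {"dx": 0,"dy": 0,"dz": 0.8,"roll": 0,"jaw": 1},
    {"dx": 0,"dy": 0,"dz": 0.8,"roll": 0,"jaw": 1},
    {"dx": 0,"dy": 0,"dz": 0.8,"roll": 0,"jaw": 1},
    {"dx": 0,"dy": 0,"dz": 0.8,"roll": 0,"jaw": 1},
    {"dx": 0,"dy": 0,"dz": 0,"roll": 0,"jaw": 1},
  ],
)

```text
time_s: 15.07
ee_pos: [0.4834, -0.1901, 0.0832]
eef_rot: [-3.141, -0.0, 3.136]
force: [-2.2, 0.8, 5.4]
grip_width: 0.0006
grip_force: 2.4
```

send_rows(
  rows=[
    {"dx": 0,"dy": 0,"dz": 0.8,"roll": 0,"jaw": 1},
    {"dx": 0,"dy": 0,"dz": 0.8,"roll": 0,"jaw": 1},
    {"dx": 0,"dy": 0,"dz": 0.8,"roll": 0,"jaw": 1},
    {"dx": 0,"dy": 0,"dz": 0.8,"roll": 0,"jaw": 1},
    {"dx": 0,"dy": 0,"dz": 0,"roll": 0,"jaw": 1},
  ],
)

```text
time_s: 15.48
ee_pos: [0.4834, -0.1902, 0.0802]
eef_rot: [-3.141, 0.0, 3.136]
force: [-2.4, -0.6, 8.1]
grip_width: 0.0005
grip_force: 3.0
```

send_rows(
  rows=[
    {"dx": 0,"dy": 0,"dz": 0.8,"roll": 0,"jaw": 1},
    {"dx": 0,"dy": 0,"dz": 0.8,"roll": 0,"jaw": 1},
    {"dx": 0,"dy": 0,"dz": 0.8,"roll": 0,"jaw": 1},
    {"dx": 0,"dy": 0,"dz": 0,"roll": 0,"jaw": 1},
  ],
)

```text
time_s: 15.82
ee_pos: [0.4834, -0.1903, 0.0779]
eef_rot: [-3.141, 0.0, 3.136]
force: [-4.2, -0.7, 7.5]
grip_width: 0.0008
grip_force: 3.2
```

send_rows(
  rows=[
    {"dx": 0,"dy": 0,"dz": 0.8,"roll": 0,"jaw": 1},
    {"dx": 0,"dy": 0,"dz": 0.8,"roll": 0,"jaw": 1},
    {"dx": 0,"dy": 0,"dz": 0.8,"roll": 0,"jaw": 1},
    {"dx": 0,"dy": 0,"dz": 0,"roll": 0,"jaw": 1},
  ],
)

```text
time_s: 16.15
ee_pos: [0.4834, -0.1901, 0.0751]
eef_rot: [-3.141, 0.0, 3.136]
force: [-0.5, 0.1, -0.2]
grip_width: 0.0001
grip_force: 0.0
```

The force fell from 8 N to zero, which is the click. Lifting off to check that the lid stays shut.

send_rows(
  rows=[
    {"dx": 0,"dy": 0,"dz": -2,"roll": 0,"jaw": 1},
    {"dx": 0,"dy": 0,"dz": -4,"roll": 0,"jaw": 1},
    {"dx": 0,"dy": 0,"dz": -15,"roll": 0,"jaw": 1},
    {"dx": 0,"dy": 0,"dz": -25,"roll": 0,"jaw": 1},
    {"dx": 0,"dy": 0,"dz": -30,"roll": 0,"jaw": 1},
    {"dx": 0,"dy": 0,"dz": -25,"roll": 0,"jaw": 1},
    {"dx": 0,"dy": 0,"dz": -15,"roll": 0,"jaw": 1},
    {"dx": 0,"dy": 0,"dz": -5,"roll": 0,"jaw": 1},
    {"dx": 0,"dy": 0,"dz": 0,"roll": 0,"jaw": 1},
    {"dx": 0,"dy": 0,"dz": 0,"roll": 0,"jaw": 1},
    {"dx": 0,"dy": 0,"dz": 0,"roll": 0,"jaw": 1},
    {"dx": 0,"dy": 0,"dz": 0,"roll": 0,"jaw": 1},
  ],
)

```text
time_s: 17.15
ee_pos: [0.4831, -0.1898, 0.1947]
eef_rot: [3.141, -0.002, 3.136]
force: [0.1, -0.3, -0.2]
grip_width: 0.0005
grip_force: 0.0
```

```bash
python3 - <<'E'
from h import *
go(.48,-.19,.19)
c=cam('scene'); save(c,'f.png')
W=pts(c)[180:310,160:320].reshape(-1,3); hsv=cv2.cvtColor(c['frame'],cv2.COLOR_RGB2HSV)[180:310,160:320].reshape(-1,3)
r=((hsv[:,0]<8)|(hsv[:,0]>170))&(hsv[:,1]>120)&(W[:,2]>.055)&(W[:,2]<.12)&(W[:,0]<.585); L=W[r]
k=np.polyfit(L[:,0],L[:,2],1); print('th',np.arctan(-k[0]),'z at .48',np.polyval(k,.48),len(L),L.min(0),L.max(0))
E
```

```text
t 17.15 pos [ 0.4831 -0.1898  0.1947] rpy [ 1.7995e+02 -1.1000e-01  1.7965e+02] F [ 0.1 -0.3 -0.2] w 0.0005 g 0.0 q [-0.45  0.24  1.62  0.    1.28 -2.01]
d mm [ 3.1 -0.2  4.7]
th 0.06174001031667257 z at .48 0.07021957835220188 2653 [ 0.47201307 -0.28366873  0.05586319] [ 0.58497736 -0.09684297  0.07469987]
```

View pics/f.png

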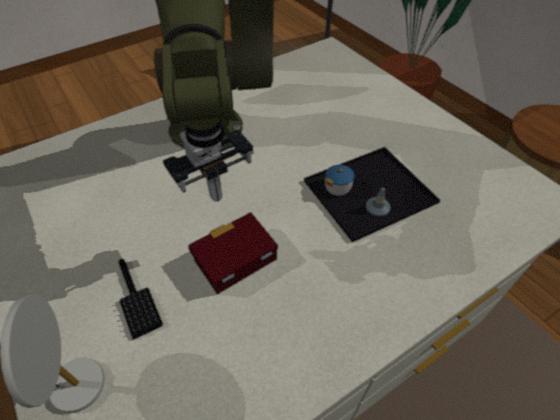

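The lid stays shut at about 0.06 rad with the gripper clear of it at (213,190). The pot (340,180), cone (378,205) and brush (140,310) are where they were.

```bash
python3 -c "
from station import *
print(hand_in())"
```

```text
the job is handed in; nothing more can be done
None
```

The watch is lying in the case and the lid is clicked shut: after I let go it stayed at about 0.06 rad, the most force seen while pressing was about 8 N, and the pot, cone and brush look unmoved in the last picture; I handed the job in at about 17 s, and it returned no verdict.

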